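Press home the row of tacks on the display board

ROBOT

A 7-joint arm with a two-finger parallel gripper is mounted at the origin on the work surface. World frame = base frame: x ahead of the robot, y to its left, z up, the work surface at z = 0. Lengths are in m, angles in degrees, forces in N, time in s.
With the tool pointing down it reaches from about 0.4 to 0.9 m from the base axis. Payload 5.5 kg.
Tool frame: the origin (TCP) lies midway between the tips of the shut fingers; the grasp point (between the pads) lies 19 mm behind it (robot.tcp_to_grasp is the distance from the TCP to the grasp point, in m); z points along the fingers, y is the line along which they close (so a half turn about z gives the same grasp; the last joint's range is limited). The gripper opens to 92 mm and grips with 3 to 60 N. Pads are 19 mm wide; open, the fingers measure 130 mm over their backs; the gripper's body (75 mm by 190 mm) begins 47 mm behind the grasp point.
Start: joints at [78.163, 28.699, -24.465, 88.831, 12.651, 65.22, -12.049], TCP at [0.294, -0.58, 0.227] pointing down, gripper open.
Joint ranges: [-164.97, 164.97], [-17.58, 116.51], [-87.97, 89.64], [11.32, 138.91], [-80.73, 260.73], [10.89, 115.49], [-147.41, 147.41]. Speed limits (degrees/s): [147.25, 147.25, 180, 180, 180, 180, 180].

INTERFACE

Orientations are given as [roll, pitch, yaw] about the fixed x, y, z axes, in that order (R = Rz(yaw) Ry(pitch) Rx(roll)).
In Python, from workcell import robot, gripper_to, solver, eyes, workorder gives the robot as it stands. Calls block until the motion is done:
- robot.reach(position, orientation): joint-space move of the TCP to a pose.
- robot.servo_line(position, ori=None, rate=0.15): straight line of the TCP; ori=None keeps the orientation; rate is the mean speed in m/s.
- robot.goto_joints(angles): joint-space move.
- gripper_to(opening): finger opening in m; the grip force is fixed at half the most; returns when the fingers have stopped.
- robot.sleep(seconds).
- solver.ik(position, orientation): joint angles nearest the present ones, or None.
- eyes.capture(name): name is "scene" or "top"; returns a dict with "pixels" (480x640x3 uint8, red, green, blue), "intrinsics" (3x3 intrinsics, pixels), "dist_coeffs" ([k1, k2, p1, p2, k3] as OpenCV has them; the pictures are not rectified), "position" and "rotation" of the camera in the world. Camera axes: x right, y up, looking along -z (the intrinsics and any distortion apply to the point x, -y, -z); pixel columns grow to the right and rows downward; lengths in m; the calibration is good to about 2 mm. A picture is of the moment at which its call begins. There is no depth.
A pose or a line that the arm cannot do raises robot.Unreachable and nothing moves.
- workorder.close_job(): hands the job in; it is judged then, once.
Readings, each from a call of its own:
- robot.current_time(): time.
- robot.current_joints(): joint angles.
- robot.current_joint_velocities(): joint speeds.
- robot.current_joint_torque(): joint torques, N m.
- robot.current_ee_pos(): TCP position.
- robot.current_ee_rot(): TCP orientation.
- robot.current_ft_force(): force on the tool from outside, world axes, zero at the start.
- robot.current_wrist_torque(): the same for the moment, N m.
- robot.current_width(): finger opening in m.
- robot.current_gripper_force(): force on a finger pad.
Only numpy, scipy, OpenCV 4.12 (cv2) and the standard library are available. Lean on these libraries where they do the work, as an engineer would, in place of code of your own. Each camera call takes 0.05 s, during which the arm holds its last target. There are 200 camera calls.

TASK

With the fingertips, follow the row of five tacks along the edge of the display board, from the red one to the far end, and push each tack fully home as you come to it. From the first tack to the last keep the fingertips over the row and low, within about 2 cm of the board's face, and do not press hard. Nothing is picked up: leave the board lying where it is, keep your fingers off the painting, and leave the ink bottle, pen cup and seal alone; finish with the hand clear.

Things in the scene. Friction and masses are not known exactly. Their poses are not given: they have to be found in the camera images.
- board: The display board: a flat stiff cork panel, 240 mm (its x) by 300 mm (its y) by 12 mm thick, dark wooden rim, blue facing, lying loose on the table, 0.9 kg. Origin: centre of its underside, so its upper face is at z = +12 mm; z up. The straight row of five tacks runs along its x = -80 mm margin (the long side nearest the robot).
- painting: White card with a painted blossom branch, 130 mm (x) by 220 mm (y) by 1.5 mm, fixed on the board's face. Origin: centre of its underside, 25 mm to +x of the board's centre; its nearest edge is 40 mm from the row of tacks. Not to be touched.
- tack1_top (a point): Top centre of the first (red) tack's head (red, the end of the row on the left seen from the robot), at x = -80 mm, y = 90 mm on the board; tacks are 45 mm apart. Round domed head, 18 mm across, 5 mm high, flat on top over 6 mm. Its top stands 9 to 11 mm above the board's face at the start and 5 mm when home; it moves with the tack. z is the board's up.
- tack2_top (a point): Top centre of the second tack's head (white), at x = -80 mm, y = 45 mm on the board; tacks are 45 mm apart. Round domed head, 18 mm across, 5 mm high, flat on top over 6 mm. Its top stands 9 to 11 mm above the board's face at the start and 5 mm when home; it moves with the tack. z is the board's up.
- tack3_top (a point): Top centre of the third tack's head (white), at x = -80 mm, y = 0 mm on the board; tacks are 45 mm apart. Round domed head, 18 mm across, 5 mm high, flat on top over 6 mm. Its top stands 9 to 11 mm above the board's face at the start and 5 mm when home; it moves with the tack. z is the board's up.
- tack4_top (a point): Top centre of the fourth tack's head (white), at x = -80 mm, y = -45 mm on the board; tacks are 45 mm apart. Round domed head, 18 mm across, 5 mm high, flat on top over 6 mm. Its top stands 9 to 11 mm above the board's face at the start and 5 mm when home; it moves with the tack. z is the board's up.
- tack5_top (a point): Top centre of the fifth (last) tack's head (white), at x = -80 mm, y = -90 mm on the board; tacks are 45 mm apart. Round domed head, 18 mm across, 5 mm high, flat on top over 6 mm. Its top stands 9 to 11 mm above the board's face at the start and 5 mm when home; it moves with the tack. z is the board's up.
- tack1 (a joint): How far the first (red) tack has been pushed in, m: 0 fully proud, 0.006 fully home (head down on the board); starts between 0 and 0.0015. It goes straight into the board with a steady friction of about 3.5 N, has no spring, stays where it is left, and stops hard when home.
- tack2 (a joint): How far the second tack has been pushed in, m: 0 fully proud, 0.006 fully home (head down on the board); starts between 0 and 0.0015. It goes straight into the board with a steady friction of about 3.5 N, has no spring, stays where it is left, and stops hard when home.
- tack3 (a joint): How far the third tack has been pushed in, m: 0 fully proud, 0.006 fully home (head down on the board); starts between 0 and 0.0015. It goes straight into the board with a steady friction of about 3.5 N, has no spring, stays where it is left, and stops hard when home.
- tack4 (a joint): How far the fourth tack has been pushed in, m: 0 fully proud, 0.006 fully home (head down on the board); starts between 0 and 0.0015. It goes straight into the board with a steady friction of about 3.5 N, has no spring, stays where it is left, and stops hard when home.
- tack5 (a joint): How far the fifth (last) tack has been pushed in, m: 0 fully proud, 0.006 fully home (head down on the board); starts between 0 and 0.0015. It goes straight into the board with a steady friction of about 3.5 N, has no spring, stays where it is left, and stops hard when home.
- ink: Black ink bottle with a red cap, 56 mm across, 125 mm high, loose, standing on the table beside one short side of the board. Origin: centre of its underside.
- pencup: Clear cup of coloured pens (all one piece), cup 72 mm across and 95 mm high, pens up to 151 mm high, loose, standing on the table beside the other short side of the board. Origin: centre of its underside.
- seal: Green stone seal, 28 mm square and 61 mm high, loose, standing on the table between the robot and the board. Origin: centre of its underside.
There are look-alikes about, which are no part of the job. There is more than one size of the seal; the one meant has the size given above.

How it is judged (in metres and radians):
On the way, in this order (a step that is already met when the one before it is completed fails the run):
1. the first (red) tack is pushed home, those after it not yet (value of joint tack1 above 0.0045 m and value of joint each of tack2, tack3, tack4, tack5 below 0.0045 m), for 0.1 s.
2. the second tack is pushed home, those after it not yet (value of joint tack2 above 0.0045 m and value of joint each of tack3, tack4, tack5 below 0.0045 m), for 0.1 s.
3. the third tack is pushed home, those after it not yet (value of joint tack3 above 0.0045 m and value of joint each of tack4, tack5 below 0.0045 m), for 0.1 s.
4. the fourth tack is pushed home, those after it not yet (value of joint tack4 above 0.0045 m and value of joint tack5 below 0.0045 m), for 0.1 s.
5. the fifth (last) tack is pushed home, those after it not yet (value of joint tack5 above 0.0045 m), for 0.1 s.
At the end, for the whole second after the job is handed in: All five tacks are pushed in at least 4.5 of their 6 mm, in order from the red one; the board lies flat within 20 mm of where it was and at rest; ink bottle, pen cup and seal stand within 30 mm of where they were (value of joint each of tack1, tack2, tack3, tack4, tack5 above 0.0045 m and distance of board from where it was at the start of the episode below 0.02 m and angle between board's own z axis and vertical below 0.05 rad and linear speed of board below 0.02 m/s and distance of each of ink, pencup, seal from where it was at the start of the episode below 0.03 m and angle between each of ink, pencup, seal's own z axis and vertical below 0.2 rad); the robot touches nothing.
It fails at once if between first and last tack the hand strays 35 mm off the row or its tips some 44 mm above the board (value of joint tack1 above 0.0045 m and value of joint tack5 below 0.0045 m and (x of the grasp point in the frame of board below -0.115 m or x of the grasp point in the frame of board above -0.045 m or y of the grasp point in the frame of board above 0.125 m or y of the grasp point in the frame of board below -0.125 m or z of the grasp point in the frame of board above 0.075 m)).
It fails at once if the fingers or arm touch the painting (contact force between any of the fingers, the arm and painting above 0.5 N).
It fails at once if the board is pressed harder than 40 N (contact force between any of the fingers, the arm and board above 40 N).
It fails at once if the board is lifted, tipped or pushed more than 20 mm (height (world z) of board above 0.012 m or angle between board's own z axis and vertical above 0.1 rad or distance of board from where it was at the start of the episode above 0.02 m).
It fails at once if the ink bottle, pen cup or seal is moved more than 30 mm or knocked over (distance of any of ink, pencup, seal from where it was at the start of the episode above 0.03 m or angle between any of ink, pencup, seal's own z axis and vertical above 0.4 rad).
It also fails if it takes over 45 s, if anything falls off the work surface, if the arm or the gripper's body presses on something with over 40 N, if the wrist force passes 120 N, or if a joint passes its speed limit or range.

## Working session

There is one attempt and no reset: what is moved stays moved. The work goes in short steps, each a Python script; the robot and the scene stay as the last script left them, time stands still between calls to the robot, and variables do not carry over. Pictures are saved under pics/ and viewed, at most 10 in all, crops included, and the job is handed in when it is done.

```bash
mkdir -p pics; python3 - <<'E'
from workcell import robot, eyes
import cv2,numpy as np,pickle
d={}
for n in("scene","top"):
    c=eyes.capture(n);d[n]=c;cv2.imwrite(f"pics/{n}0.png",c["pixels"][:,:,::-1]);print(n,c["position"],np.round(c["rotation"],3).tolist(),np.array(c["intrinsics"]).tolist(),c["dist_coeffs"])
pickle.dump(d,open("c0.pkl","wb"));print(robot.current_time(),robot.current_ee_rot(),robot.current_ft_force())
E
```

```text
scene [ 1.05960107 -0.3183233   0.53010466] [50.211, -0.722, 56.663] [[460.7391421687943, 0.0, 319.1041553454861], [0.0, 460.7391421687943, 231.31411328194082], [0.0, 0.0, 1.0]] [0.00144132 0.         0.         0.         0.        ]
top [0.40737066 0.02578434 0.98603599] [11.014, -0.986, -88.846] [[483.27024229218586, 0.0, 319.8383205480215], [0.0, 483.27024229218586, 241.19528557920725], [0.0, 0.0, 1.0]] [-0.06191538  0.          0.          0.          0.        ]
0.1 [-1.79900109e+02 -3.60878299e-03  2.69198135e+01] [-0.88431063 -0.1265902  -0.42583156]
```

View pics/scene0.png

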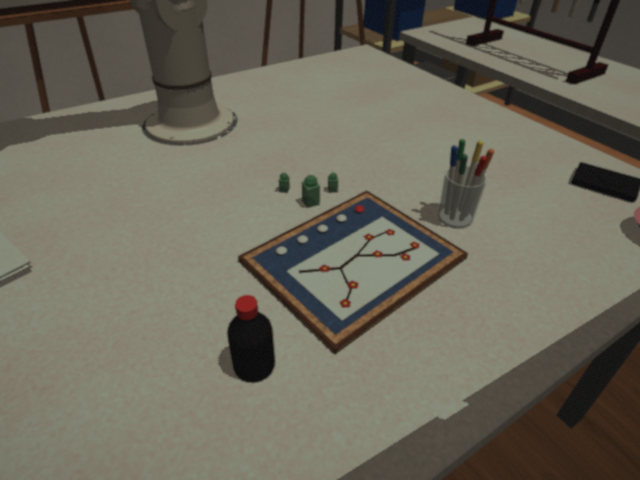

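View pics/top0.png

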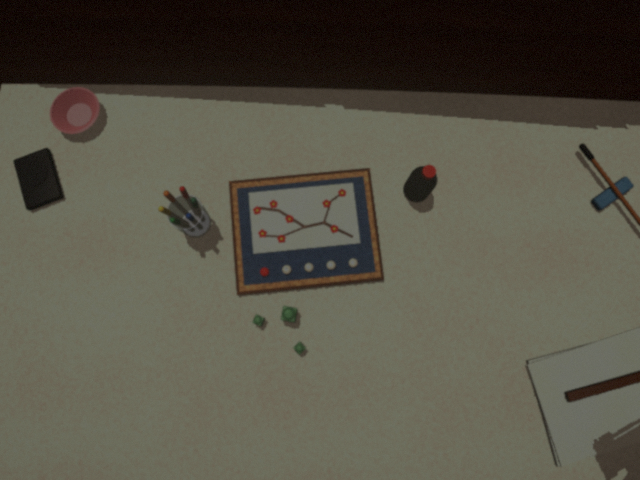

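Both views show the board. The tacks in top are red (265,272), then white at (287,269), (309,267), (331,265) and (353,262). In scene the red tack is at (360,210), and the last white one is at (281,251).

Possible confusions:
- **Red:** the tack at top (265,272), against the red blossoms on the painting (257,210), (263,233), (281,239) and others, the ink cap (429,172) and the red bowl (75,110). I choose the one on the blue margin at the left end.
- **Seals:** three green ones at top (258,320), (289,315) and (300,348). The biggest, (289,315), is the one meant, but I'll avoid all of them.

```bash
cat >h.py <<'E'
import cv2,numpy as np
from scipy.spatial.transform import Rotation as Ro
def cam(c):
    return np.array(c["position"]),Ro.from_euler("xyz",c["rotation"],degrees=True).as_matrix(),np.array(c["intrinsics"]),np.array(c["dist_coeffs"])
def ray(c,p):
    o,R,K,D=cam(c);u=cv2.undistortPoints(np.array(p,float).reshape(-1,1,2),K,D)[:,0]
    return o,(R@np.c_[u[:,0],-u[:,1],-np.ones(len(u))].T).T
def plane(c,p,z):
    o,d=ray(c,p);return o+d*((z-o[2])/d[:,2])[:,None]
def tri(c1,p1,c2,p2):
    o1,d1=ray(c1,p1);o2,d2=ray(c2,p2);r=[];g=[]
    for a,b in zip(d1,d2):
        s=np.linalg.lstsq(np.c_[a,-b],o2-o1,rcond=None)[0];x,y=o1+s[0]*a,o2+s[1]*b;r.append((x+y)/2);g.append(np.linalg.norm(x-y))
    return np.array(r),np.array(g)
def blobs(c,seeds,r=9):
    im=c["pixels"].astype(float);out=[]
    for s in seeds:
        x,y=s;w=im[y-r:y+r+1,x-r:x+r+1]; m=w[:,:,0]-0.55*w[:,:,2]  # red channel: tacks bright on blue
        m=(m>(m.max()+np.median(m))/2).astype(np.uint8);n,l,st,ce=cv2.connectedComponentsWithStats(m)
        k=l[r,r] if l[r,r] else 1+np.argmax(st[1:,4]);out.append(ce[k]+[x-r,y-r])
    return np.array(out)
E
python3 - <<'E'
import pickle;from h import *
d=pickle.load(open("c0.pkl","rb"));S,T=d["scene"],d["top"]
ps=blobs(S,[(360,210),(341,218),(322,228),(302,240),(281,251)],7);pt=blobs(T,[(265,272),(287,269),(309,267),(331,265),(353,262)],8)
print(ps.round(1).tolist(),pt.round(1).tolist())
X,g=tri(S,ps,T,pt);print("tri",X.round(4).tolist(),g.round(4))
for z in(.02,):print("S",plane(S,ps,z).round(4).tolist(),"\nT",plane(T,pt,z).round(4).tolist())
# outer corners roughly (top), upper face
print("corners",plane(T,[(230,181),(369,169),(382,279),(239,294)],.012).round(3).tolist())
gr=[(258,320),(289,315),(300,348)];print("seals",plane(T,gr,.05).round(3).tolist())
print("ink,cup base S",plane(S,[(253,370),(458,218)],0.0).round(3).tolist())
a=cv2.resize(T["pixels"][220:360,220:390,::-1],None,fx=4,fy=4,interpolation=cv2.INTER_CUBIC)
a=cv2.convertScaleAbs(a,alpha=1.8)
for p in pt:cv2.drawMarker(a,tuple(((p-[220,220]+.5)*4).astype(int).tolist()),(0,255,0),0,10)
cv2.imwrite("pics/crop1.png",a)
E
```

```text
[[359.1, 208.4], [341.0, 217.5], [322.0, 227.8], [302.2, 238.6], [281.1, 250.0]] [[264.0, 271.4], [286.2, 269.1], [308.4, 267.0], [330.7, 264.7], [352.6, 262.4]]
tri [[0.5321, 0.1248, 0.0164], [0.5375, 0.0799, 0.0175], [0.5428, 0.0352, 0.0169], [0.5487, -0.0096, 0.0167], [0.5544, -0.0542, 0.0165]] [0.0011 0.0004 0.0004 0.001  0.0008]
S [[0.5359, 0.1222, 0.02], [0.5401, 0.0782, 0.02], [0.5461, 0.0332, 0.02], [0.5522, -0.0111, 0.02], [0.558, -0.0556, 0.02]] 
T [[0.5313, 0.124, 0.02], [0.537, 0.0796, 0.02], [0.5423, 0.035, 0.02], [0.548, -0.0099, 0.02], [0.5537, -0.0543, 0.02]]
corners [[0.722, 0.204, 0.012], [0.756, -0.088, 0.012], [0.522, -0.115, 0.012], [0.485, 0.173, 0.012]]
seals [[0.433, 0.129, 0.05], [0.444, 0.07, 0.05], [0.383, 0.047, 0.05]]
ink,cup base S [[0.723, -0.193, 0.0], [0.639, 0.278, 0.0]]
```

View pics/crop1.png

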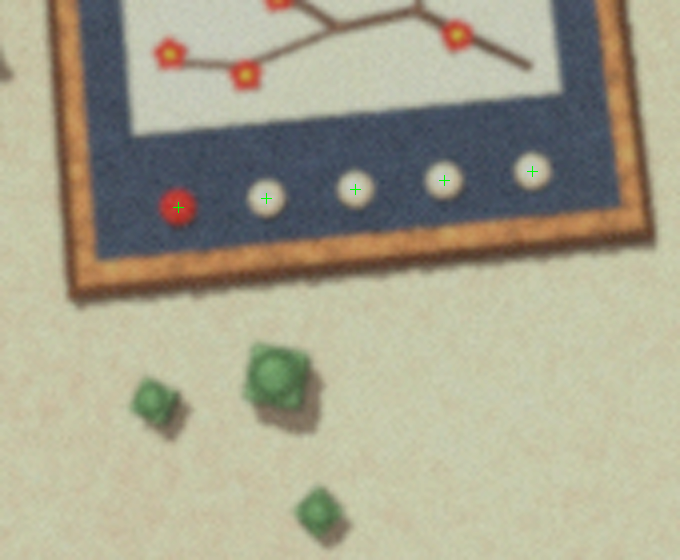

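The crop confirms the red tack on the blue margin with four white tacks 45 mm apart, and the marks sit on their centres. The large seal has two smaller look-alikes beside it. I'll keep the closing axis across the row and the fingers shut, and do the approach and first tack now.

```bash
cat >>h.py <<'E'
from workcell import robot,gripper_to,solver
A=np.array([.5323,.1246]);B=np.array([.5546,-.0545])
P=[A+(B-A)*i/4 for i in range(5)]
def press(i,ori,fmax=10,zmin=.011):
    robot.servo_line([*P[i],.030],ori,rate=.06);robot.sleep(.2)
    f0=np.mean([robot.current_ft_force()[2] for _ in range(5)]);z=.024;log=[];robot.servo_line([*P[i],z],ori,rate=.03)
    while z>zmin:
        z-=.0005;robot.servo_line([*P[i],z],ori,rate=.02)
        f=robot.current_ft_force()[2]-f0;log.append((round(z*1e3,1),round(robot.current_ee_pos()[2]*1e3,1),round(f,1)))
        if f>fmax:break
    robot.servo_line([*P[i],.030],ori,rate=.04)
    print(i,log,round(robot.current_time(),2),np.round(robot.current_ee_pos()-np.array([*P[i],.03]),4))
E
python3 - <<'E'
from h import *
yaw=np.degrees(np.arctan2(*(B-A)[::-1]))  # row dir ~ -83 deg; tool x along row
c=[]
for y in(yaw,yaw+180):
    q=[solver.ik([*p,.03],[180,0,y]) for p in P];print(y,[None if k is None else np.round(k).tolist() for k in (q[0],q[4])])
    if all(k is not None for k in q):c.append((np.abs(np.array(q[0])-robot.current_joints()).max(),y))
y=min(c)[1];ori=[180,0,y];open("yaw","w").write(str(y))
gripper_to(0.0);print(y,robot.current_width())
robot.reach([.45,-.25,.25],ori);robot.reach([*P[0],.2],ori)
robot.servo_line([*P[0],.045],rate=.15);print(robot.current_time(),robot.current_ee_pos(),robot.current_ee_rot())
press(0,ori)
E
```

```text
-82.90254673443629 [[35.0, 62.0, -75.0, 110.0, 67.0, 68.0, 120.0], [-35.0, 45.0, 52.0, 112.0, -49.0, 48.0, -129.0]]
97.09745326556371 [[17.0, 40.0, -43.0, 111.0, 38.0, 45.0, -41.0], [38.0, 42.0, -46.0, 109.0, 42.0, 47.0, -24.0]]
97.09745326556371 0.00033672382746807353
5.5333 [0.53307841 0.12494491 0.04587894] [ 1.79906555e+02 -1.04464335e-02  9.71017305e+01]
0 [(23.5, np.float64(23.5), np.float64(1.3)), (23.0, np.float64(23.0), np.float64(0.8)), (22.5, np.float64(22.5), np.float64(0.9)), (22.0, np.float64(22.1), np.float64(2.7)), (21.5, np.float64(21.6), np.float64(4.7)), (21.0, np.float64(21.0), np.float64(4.1)), (20.5, np.float64(20.5), np.float64(3.7)), (20.0, np.float64(20.0), np.float64(3.7)), (19.5, np.float64(19.5), np.float64(4.2)), (19.0, np.float64(19.0), np.float64(3.2)), (18.5, np.float64(18.5), np.float64(3.5)), (18.0, np.float64(18.0), np.float64(4.2)), (17.5, np.float64(17.5), np.float64(3.0)), (17.0, np.float64(17.2), np.float64(5.8)), (16.5, np.float64(17.1), np.float64(10.0))] 10.72 [ 0.0001 -0.0001  0.0001]
```

The first tack is home: steady friction of about 3.5 N, then a hard stop at z = 17 mm, as expected. On to the rest, moving low along the row.

```bash
python3 - <<'E'
from h import *
from workcell import eyes
ori=[180,0,float(open("yaw").read())]
for i in range(1,5):press(i,ori)
robot.servo_line([*P[4],.2],rate=.15);robot.reach([.45,-.25,.25],ori)
c=eyes.capture("scene");cv2.imwrite("pics/end.png",c["pixels"][:,:,::-1]);print(robot.current_time())
E
```

```text
1 [(23.5, np.float64(23.5), np.float64(-0.7)), (23.0, np.float64(23.1), np.float64(1.9)), (22.5, np.float64(22.7), np.float64(3.5)), (22.0, np.float64(22.1), np.float64(3.1)), (21.5, np.float64(21.5), np.float64(2.8)), (21.0, np.float64(21.0), np.float64(3.1)), (20.5, np.float64(20.5), np.float64(3.4)), (20.0, np.float64(20.0), np.float64(2.4)), (19.5, np.float64(19.5), np.float64(3.1)), (19.0, np.float64(19.0), np.float64(3.2)), (18.5, np.float64(18.5), np.float64(2.4)), (18.0, np.float64(18.0), np.float64(3.8)), (17.5, np.float64(17.5), np.float64(2.2)), (17.0, np.float64(17.2), np.float64(5.0)), (16.5, np.float64(17.1), np.float64(8.4)), (16.0, np.float64(17.0), np.float64(12.8))] 16.68 [-0.0001 -0.0001 -0.    ]
2 [(23.5, np.float64(23.5), np.float64(-0.6)), (23.0, np.float64(23.0), np.float64(-0.3)), (22.5, np.float64(22.6), np.float64(1.8)), (22.0, np.float64(22.2), np.float64(3.7)), (21.5, np.float64(21.6), np.float64(3.1)), (21.0, np.float64(21.0), np.float64(3.2)), (20.5, np.float64(20.5), np.float64(2.5)), (20.0, np.float64(20.0), np.float64(2.9)), (19.5, np.float64(19.5), n
[... 1111 characters left out ...]
at64(-0.3)), (23.0, np.float64(23.0), np.float64(-1.0)), (22.5, np.float64(22.5), np.float64(-1.1)), (22.0, np.float64(22.1), np.float64(1.5)), (21.5, np.float64(21.6), np.float64(3.8)), (21.0, np.float64(21.0), np.float64(2.5)), (20.5, np.float64(20.5), np.float64(2.1)), (20.0, np.float64(19.9), np.float64(1.3)), (19.5, np.float64(19.5), np.float64(2.9)), (19.0, np.float64(18.9), np.float64(2.5)), (18.5, np.float64(18.5), np.float64(2.2)), (18.0, np.float64(18.0), np.float64(3.1)), (17.5, np.float64(17.5), np.float64(1.8)), (17.0, np.float64(17.2), np.float64(4.7)), (16.5, np.float64(17.1), np.float64(8.1)), (16.0, np.float64(17.0), np.float64(12.2))] 34.52 [ 0.0001 -0.0001  0.    ]
36.7667
```

View pics/end.png

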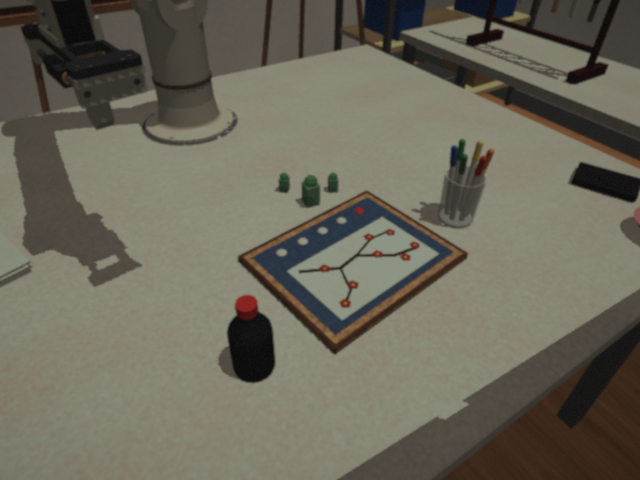

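The picture shows the tacks from (360,211) to (281,252) flush. The board, ink (250,340), cup (460,195) and seal (311,190) haven't moved, and the hand is clear at the upper left.

```bash
python3 -c "
from workcell import workorder
print(workorder.close_job())"
```

```text
the job is handed in; nothing more can be done
None
```

All five tacks were pushed home in order from the red one, each to a firm stop at about 10–13 N; the board, ink bottle, pen cup and seal look unmoved in the last picture, the hand is clear, and the job is handed in (no verdict was returned).

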